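# Refit the spindle stack of a hand spice mill

### The job

Reassemble the hand spice mill: thread onto its upright spindle first the black spacer, then the brass washer, then the steel bushing, each fully home on the one below. The bushing's cross-shaped hole only drops over the spindle's cross-shaped driver at the right angle, so rest it on the sprung spindle with light pressure and turn it by feel until it drops; press gently throughout and leave the other things where they stand.

Things in the scene. Friction and masses are not known exactly. Their poses are not given: they have to be found in the camera images.
- mill: Fixed base of a hand spice mill: dark turned wooden foot 94 mm across, 44 mm high, with a steel neck 42 mm across whose flat top is the seat, 60 mm over the worktop. Origin at the centre of its underside, z up. A dark steel spindle stands on its axis. The spindle's angle differs each time and has nothing to do with the mill's x and y: it must be seen or felt.
- seat (a point): Centre of the mill's flat seat, on the spindle's axis. Heights above it: round shaft 20 mm thick from 0 to 23 mm; cross-shaped driver (two crossed bars, 20 mm long, 6.5 mm wide) from 23 mm to its flat top at 35 mm; round pilot nose 11 mm thick from 35 to 43 mm, tapering to 4 mm at the tip at 49 mm.
- driver_top (a point): Centre of the driver's flat top, 35 mm over the seat, with the spindle up (this point does not follow its motion). The spindle is sprung: pushed down it gives up to 8 mm, from about 3 N at first to 12 N at the bottom, and comes back up. It is stiff to turn (about 0.25 N m), not locked.
- spacer_mid (a point): black plastic spacer ring, 40 mm outside, 24 mm bore, 16 mm high, lying flat; this point is its centre, half-way up (8 mm over its underside); z along its axis. 40 g.
- washer_mid (a point): brass washer, 48 mm outside, 24 mm bore, 8 mm thick, lying flat; this point is its centre, half-way up (4 mm over its underside); z along its axis. 50 g.
- bushing_mid (a point): Steel bushing, 40 mm outside, 28 mm high, upright, about 90 g. Four red lands leave a cross-shaped hole all through it: two crossed slots 9 mm wide, 24 mm long, along its x and y (repeats each quarter turn; 7 degrees spare either way). Point: its centre, 14 mm over its underside, z along its axis. Home, its underside is 24 mm over the seat; caught on the driver, 11 mm higher.
- candle: bystander: white tea light, 38 mm across, 15 mm high; origin at the centre of its underside
- glass: bystander: small glass tumbler, 46 mm across, 57 mm high; origin at the centre of its underside
- salt: bystander: jar with a black cap, 40 mm across, 105 mm high; origin at the centre of its underside

How it is judged (in metres and radians):
On the way, in this order (a step that is already met when the one before it is completed fails the run):
1. the spacer is threaded on the spindle and lies on the seat (horizontal distance between spacer_mid and seat below 0.004 m and z of spacer_mid in the frame of seat below 0.0105 m), for 0.2 s.
2. the washer is threaded on the spindle and lies on the spacer (horizontal distance between washer_mid and seat below 0.004 m and z of washer_mid in the frame of seat between 0.0175 and 0.0225 m), for 0.2 s.
At the end, for the whole second after the job is handed in: spacer, washer and bushing are stacked in this order on the spindle, each within 2.5 mm of its fully-home height and 4 mm of the axis, the bushing upright within 0.08 rad and dropped over the driver (all of step 1 and horizontal distance between each of washer_mid, bushing_mid and seat below 0.004 m and z of washer_mid in the frame of seat below 0.0225 m and z of bushing_mid in the frame of seat between 0.0355 and 0.0405 m and angle between bushing_mid's own z axis and vertical below 0.08 rad); the robot touches nothing.
It fails at once if the mill is pushed or knocked with more than 60 N (contact force between mill and anything else above 60 N).
It fails at once if a bystander is shifted by more than 30 mm or tipped over (distance of any of candle, glass, salt from where it was at the start of the episode above 0.03 m or angle between any of glass, salt's own z axis and vertical above 0.5 rad).
It also fails if it takes over 72 s, if anything falls off the work surface, if the arm or the gripper's body presses on something with over 40 N, if the wrist force passes 120 N, or if a joint passes its speed limit or range.

### The arm

A 6-joint arm with a two-finger parallel gripper is mounted at the origin on a cart in front of the work surface, level with it; the furniture and walls round the work are solid. World frame = base frame: x ahead of the robot, y to its left, z up, the work surface at z = 0. Lengths are in mm, angles in rad, forces in N, time in s.
With the tool pointing down it reaches from about 400 to 925 mm from the base axis. Payload 12.5 kg.
Tool frame: the origin (TCP) lies on the centre line of the jaws, within the pads' length; the fingertips stand 17 mm ahead of it and the grasp point (between the pads) lies 2 mm behind it; z points along the fingers, y is the line along which they close (so a half turn about z gives the same grasp; the last joint's range is limited). The gripper opens to 95 mm and grips with 3 to 60 N. Pads are 20 mm wide; open, the fingers measure 119 mm over their backs; the gripper's body (75 mm by 180 mm) begins 59 mm behind the grasp point.
Start: joints at [1.221, 0.491, 1.559, -0, 1.092, -0.106], TCP at [150.851, 606.538, 231.661] pointing down, gripper open.
Joint ranges: [-3.1, 3.1], [-0.84, 2.19], [0.05, 2.79], [-1.13, 4.28], [0.06, 2.93], [-2.69, 2.69]. Speed limits (rad/s): [2.22, 2.22, 2.79, 3.14, 3.14, 3.14].

### API

Orientations are given as [roll, pitch, yaw] about the fixed x, y, z axes, in that order (R = Rz(yaw) Ry(pitch) Rx(roll)).
In Python, from cell import env gives the robot as it stands.
- The arm moves only by the tool drive_tool, never from a script. Its argument "deltas" is text: rows parted by semicolons, each of 4 numbers parted by spaces: the shift along the world's x, y, z normalised to -1 to 1, where 1 is 100 mm, then the turn about the world's z normalised to -1 to 1, where 1 is 180 degrees. A call has 1 to 10 rows; each row shifts and turns the commanded pose from where the row before left it; what a row does not reach is not made up. A row lasts 1/12 s, in which the tool goes at most 41.7 mm and 7.16 degrees, less where a joint would pass 70% of its speed; a pose out of reach is approached as far as the arm can. A call with a number of a shift or a turn outside -1 to 1 is refused whole. A call with a gripper value outside its range is refused whole. "gripper" is the closure, from 0 (fully open) to 1 (shut), set as the call begins (left out, the last holds). The fingers move at their own pace and stop on an object; the grip force is fixed at half the most. Time passes only in rows, so rows that do not move let the fingers close. It gives the time, the measured TCP pose, the force, the opening and the grip force at its end, in the units of the state.
- env.state(): the state, without advancing time (a new reading comes with each control period).
- env.read_camera(name): name is "scene" or "top"; returns (picture, depth): 420x560x3 uint8, red, green, blue; 420x560 float32, mm along the optical axis (not along the pixel's ray), 0 where there is no reading.
- env.camera_params(name): a dict with "mtx" (3x3 intrinsics, pixels), "camera_from_world" (4x4, takes a point from world to camera coordinates). Camera axes: x right, y down, z forward; pixel columns grow to the right and rows downward; lengths in mm; the calibration is good to about 2 mm. A picture is of the moment at which its call begins. camera_params takes no time and is no camera call.
- env.job_done(): hands the job in; it is judged then, once.
The state is a dict: "t": time; "joints": joint angles; "qvel": joint speeds; "tau": joint torques, N m; "eef_pos": TCP position; "tcp_rot": TCP orientation; "ft_force": force on the tool from outside, world axes, zero at the start; "moment": the same for the moment, N m; "opening": opening from 0.0 (shut) to 1.0 (fully open); "grip_force": force on a finger pad.
Only numpy, scipy, OpenCV 4.12 (cv2) and the standard library are available. Lean on these libraries where they do the work, as an engineer would, in place of code of your own. Each camera call takes 0.05 s, during which the arm holds its last target. There are 200 camera calls.

## Working session

There is one attempt and no reset: what is moved stays moved. The work goes in short steps, Python scripts to look and compute and a tool call to move; the robot and the scene stay as the last step left them, time stands still between calls to the robot, and variables do not carry over. Pictures are saved under pics/ and viewed, at most 10 in all, crops included, and the job is handed in when it is done.

Besides the shell and the picture viewer there is one more tool, called after "Emit:" as a command line: name --argument value ..., lists and objects as JSON in quotes. drive_tool: Moves the arm, as the interface text tells. Its arguments: {"type":"object","properties":{"deltas":{"type":"string"},"gripper":{"type":"number"}},"required":["deltas"]}

```bash
mkdir -p pics; cat > look.py <<'E'
import cv2,numpy as np
from cell import env
def grab(n,tag):
    im,d=env.read_camera(n); cv2.imwrite(f'pics/{tag}.png',im[:,:,::-1]); np.save(f'pics/{tag}.npy',d); return im,d
def pts(n,d):
    p=env.camera_params(n);K=np.array(p['mtx']);T=np.linalg.inv(np.array(p['camera_from_world']))
    v,u=np.mgrid[:d.shape[0],:d.shape[1]]
    c=np.stack([(u-K[0,2])/K[0,0]*d,(v-K[1,2])/K[1,1]*d,d,np.ones_like(d)],-1)
    w=(c@T.T)[...,:3]; w[d==0]=np.nan; return w
def ray(n,u,v,z):
    p=env.camera_params(n);K=np.array(p['mtx']);T=np.linalg.inv(np.array(p['camera_from_world']))
    r=T[:3,:3]@np.linalg.solve(K,[u,v,1]);o=T[:3,3];return o+r*(z-o[2])/r[2]
E
python3 - <<'E'
from look import *
a,_=grab('top','top0');b,_=grab('scene','scene0')
for n in('top','scene'):
    p=env.camera_params(n);T=np.linalg.inv(np.array(p['camera_from_world']));print(n,np.array(p['mtx']).round(1).tolist(),T.round(2).tolist())
print(env.state())
E
```

```text
top [[497.1, 0.0, 281.9], [0.0, 497.1, 210.2], [0.0, 0.0, 1.0]] [[0.0, -0.98, 0.2, 203.9], [-1.0, -0.0, 0.01, -46.47], [-0.01, -0.2, -0.98, 1327.3], [0.0, 0.0, 0.0, 1.0]]
scene [[540.6, 0.0, 275.9], [0.0, 540.6, 208.1], [0.0, 0.0, 1.0]] [[0.81, -0.34, 0.48, -255.05], [-0.59, -0.47, 0.65, -1003.42], [0.0, -0.81, -0.58, 962.23], [0.0, 0.0, 0.0, 1.0]]
{'t': 0.1, 'joints': array([ 1.22138419e+00,  4.91475067e-01,  1.55936965e+00,  1.29900606e-05,
        1.09169548e+00, -1.05597265e-01]), 'qvel': array([ 0.00093099, -0.00381134, -0.00054645,  0.00222337,  0.00128433,
        0.00100356]), 'tau': array([ 2.32676393e-03, -6.13614964e+01, -2.58602518e+01,  6.94254600e-02,
        4.71062609e-02, -6.80767971e-05]), 'eef_pos': array([150.78761381, 606.34377567, 231.14171253]), 'tcp_rot': array([-3.14065160e+00, -1.11330273e-04,  2.89777174e+00]), 'ft_force': array([-0.15003756,  0.4564203 , -0.07504345]), 'moment': array([0.04171627, 0.031346  , 0.07531942]), 'grip_force': 0.0, 'opening': 0.9981725088550187}
```

View pics/top0.png

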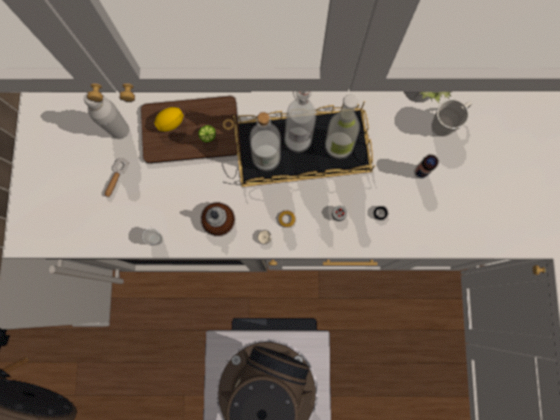

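View pics/scene0.png

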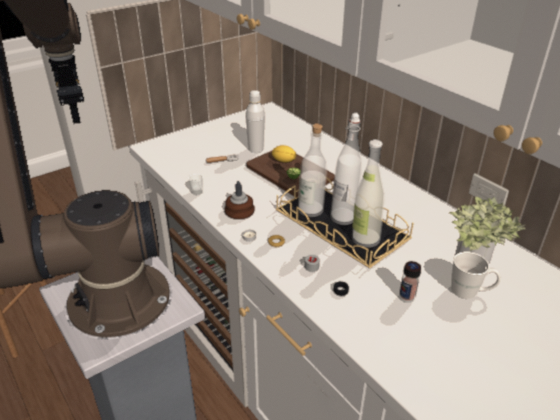

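The top view shows the mill at (217,217), washer (286,218), bushing (339,213) and spacer (381,213), plus the candle (264,237), glass (151,237) and salt (427,166). Next I'll measure the three rings and the mill.

```bash
cat >> look.py <<'E'
E
python3 - <<'E'
from look import *
im=cv2.imread('pics/top0.png');d=np.load('pics/top0.npy');w=pts('top',d)
s=cv2.imread('pics/scene0.png');ds=np.load('pics/scene0.npy');ws=pts('scene',ds)
print('table z',np.nanmedian(w[225:235,300:330,2]),np.nanmedian(ws[255:262,290:298,2]))
for nm,(u,v),h in [('washer',(286,218),8),('bush',(339,213),28),('spacer',(381,213),16),('candle',(264,237),15),('mill',(217,217),44),('salt',(427,166),105),('glass',(151,237),57)]:
    for cam,W in(('top',w),('scene',ws)):
        c=ray('top',u,v,h)
        m=(np.hypot(W[...,0]-c[0],W[...,1]-c[1])<55 if nm=='mill' else np.hypot(W[...,0]-c[0],W[...,1]-c[1])<34)&(W[...,2]>h*0.6)
        P=W[m]
        if len(P)<5: print(nm,cam,'few',len(P),c.round(1));continue
        (ex,ey),r=cv2.minEnclosingCircle(P[:,:2].astype(np.float32))
        print(nm,cam,c.round(0),len(P),'circ',round(ex,1),round(ey,1),round(r,1),'z',np.percentile(P[:,2],[5,50,95]).round(1))
    
for cam,W in(('top',w),('scene',ws)):
    c=ray('top',217,217,44);r=np.hypot(W[...,0]-c[0],W[...,1]-c[1])
    P=W[(r<60)&(W[...,2]>75)];print('spindle',cam,len(P),P.mean(0) if len(P) else '')
    P=W[(r<60)&(W[...,2]>54)&(W[...,2]<66)];print('neck',cam,len(P),cv2.minEnclosingCircle(P[:,:2].astype(np.float32)) if len(P) else '')
A=cv2.resize(im[180:260,195:400],None,fx=3.9,fy=3.9,interpolation=cv2.INTER_CUBIC)
B=cv2.resize(s[170:310,180:380],None,fx=4,fy=4,interpolation=cv2.INTER_CUBIC)[:560]
cv2.imwrite('pics/a1.png',A);cv2.imwrite('pics/b1.png',B)
E
```

```text
table z -0.8849046796036646 -1.1255990573947088
washer top [447. -50.   8.] 152 circ 448.5 -50.0 26.8 z [ 5.   7.2 11. ]
washer scene [447. -50.   8.] 102 circ 445.9 -55.3 26.4 z [ 5.1  7.  10.9]
bush top [ 457. -191.   28.] 138 circ 458.5 -191.3 20.2 z [19.8 26.6 30.8]
bush scene [ 457. -191.   28.] 148 circ 459.0 -195.5 23.0 z [19.1 25.9 29.9]
spacer top [ 459. -305.   16.] 112 circ 461.1 -302.3 20.3 z [10.5 15.1 19.6]
spacer scene [ 459. -305.   16.] 126 circ 460.4 -306.2 21.3 z [10.3 14.3 17.7]
candle top [394.   9.  15.] 61 circ 394.7 9.9 19.0 z [ 9.3 11.  16.5]
candle scene [394.   9.  15.] 49 circ 395.2 8.5 23.0 z [ 9.5 11.9 16. ]
mill top [442. 132.  44.] 807 circ 443.2 135.9 43.1 z [34.3 43.7 86.2]
mill scene [442. 132.  44.] 503 circ 441.4 130.7 43.1 z [30.2 44.  92.1]
salt top [ 564. -409.  105.] 676 circ 578.5 -410.3 27.1 z [ 77.3 502.5 542.8]
salt scene [ 564. -409.  105.] 865 circ 577.5 -412.2 30.1 z [ 71.8 499.1 541.2]
glass top [387. 299.  57.] 133 circ 389.2 300.9 23.0 z [36.3 50.4 58.3]
glass scene [387. 299.  57.] 157 circ 392.3 297.0 30.6 z [36.2 47.5 55.5]
spindle top 54 [440.73811325 134.41833524  94.12575339]
neck top 138 ((442.8603210449219, 135.53216552734375), 21.33238410949707)
spindle scene 60 [442.45284332 130.9371991   90.30610109]
neck scene 83 ((443.2713317871094, 132.20689392089844), 23.07322883605957)
```

View pics/a1.png

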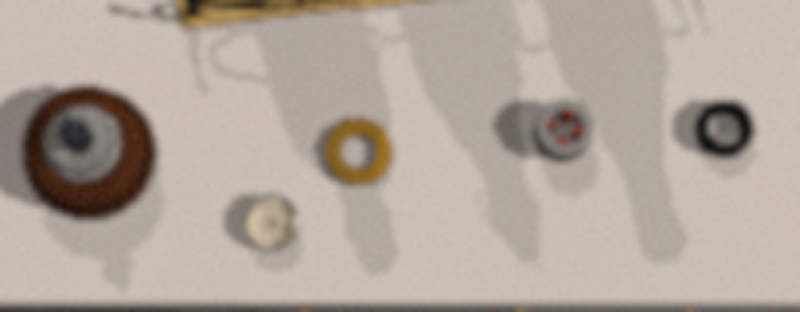

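View pics/b1.png

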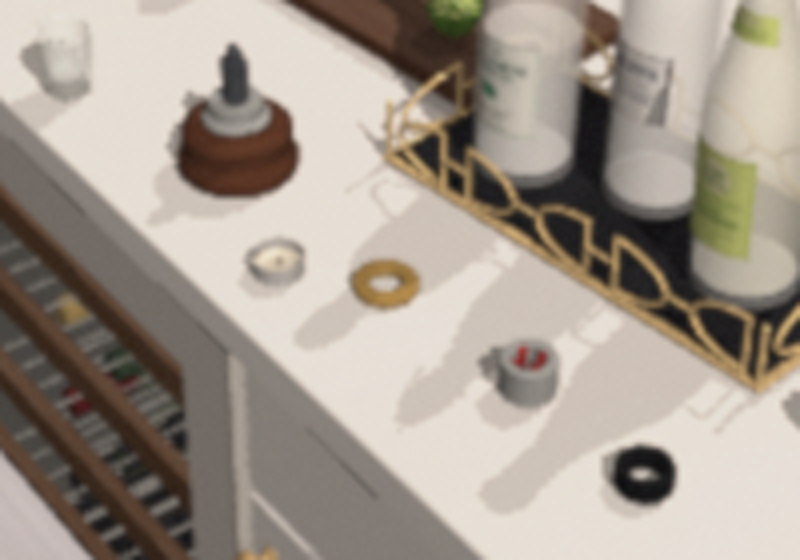

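The crops show mill, washer, bushing (red lands) and spacer all clear of neighbours, and the bottle basket is about 60 mm behind them. The two cameras disagree by about 4 mm in y, so I use the mean: spacer (461,-304), bushing (459,-193), washer (447,-53), mill (443,134). The grip itself will correct what error is left.

Emit:
drive_tool --deltas "0.28 -0.3 0 0.0078;0.28 -0.3 0 0.0078;0.28 -0.3 0 0.0078;0.28 -0.3 0 0.0078;0.28 -0.3 0 0.0078;0.28 -0.3 0 0.0078;0.28 -0.3 0 0.0078;0.28 -0.3 0 0.0078;0.28 -0.3 0 0.0078;0.28 -0.3 0 0.0078" --gripper 0.33

```text
t: 0.93
eef_pos: [431.8, 304.8, 231.6]
tcp_rot: [-3.142, -0.0, -3.139]
ft_force: [0.8, 0.7, 0.5]
opening: 0.67
grip_force: 0.0
```

Emit:
drive_tool --deltas "0.03 -0.4 0 0;0.03 -0.4 0 0;0.03 -0.4 0 0;0.03 -0.4 0 0;0.03 -0.4 0 0;0.03 -0.4 0 0;0.03 -0.4 0 0;0.03 -0.4 0 0;0.03 -0.4 0 0;0.03 -0.4 0 0"

```text
t: 1.77
eef_pos: [460.5, -95.4, 231.7]
tcp_rot: [3.141, -0.0, -3.14]
ft_force: [0.9, 0.4, 0.4]
opening: 0.673
grip_force: 0.0
```

Emit:
drive_tool --deltas "0 -0.35 -0.15 0;0 -0.35 -0.15 0;0 -0.35 -0.15 0;0 -0.35 -0.15 0;0 -0.35 -0.15 0;0 -0.35 -0.15 0;0 0 0 0;0 0 0 0"

```text
t: 2.43
eef_pos: [460.1, -304.6, 140.3]
tcp_rot: [3.14, -0.002, 3.14]
ft_force: [-0.5, 0.4, -0.4]
opening: 0.671
grip_force: 0.0
```

Emit:
drive_tool --deltas "0 0 -0.3 0;0 0 -0.3 0;0 0 -0.3 0;0 0 -0.2 0;0 0 -0.1 0;0 0 0 0"

```text
t: 2.93
eef_pos: [460.5, -302.2, 20.4]
tcp_rot: [3.14, -0.002, -3.139]
ft_force: [-0.0, -0.7, 0.1]
opening: 0.674
grip_force: 0.0
```

Emit:
drive_tool --deltas "0 0 0 0;0 0 0 0;0 0 0 0;0 0 0 0;0 0 0 0;0 0 0 0" --gripper 1

```text
t: 3.43
eef_pos: [461.2, -303.7, 22.7]
tcp_rot: [-3.141, 0.001, -3.14]
ft_force: [-0.7, 0.6, 8.0]
opening: 0.415
grip_force: 30.0
```

Emit:
drive_tool --deltas "0 0 0.1 0;0 0 0.3 0;0 0 0.35 0;0 0 0.35 0;0 0 0.1 0;0 0 0 0;0 0 0 0"

```text
t: 4.02
eef_pos: [460.7, -303.4, 142.0]
tcp_rot: [-3.141, 0.001, -3.14]
ft_force: [-0.2, 0.7, -0.8]
opening: 0.41
grip_force: 30.0
```

```bash
python3 - <<'E'
from look import *
st=env.state();e=st['eef_pos'];print(e,st['opening'],st['grip_force'])
for n in('top','scene'):
    im,d=grab(n,n+'1');W=pts(n,d)
    m=(np.hypot(W[...,0]-e[0],W[...,1]-e[1])<45)&(abs(W[...,2]-(e[2]-12))<14)
    dark=m&(im.max(-1)<90)
    P=W[dark];print(n,len(P),cv2.minEnclosingCircle(P[:,:2].astype(np.float32)),np.percentile(P[:,2],[5,50,95]))
a=cv2.imread('pics/top1.png');p=env.camera_params('top')
def proj(n,q):
    p=env.camera_params(n);c=np.array(p['camera_from_world'])@np.r_[q,1];k=np.array(p['mtx'])@c[:3];return (k[:2]/k[2]).astype(int)
C=[]
for n in('top','scene'):
    u,v=proj(n,e-[0,0,10]);i=cv2.imread(f'pics/{n}1.png')[v-25:v+25,u-33:u+33];C.append(cv2.resize(i,(396,300),interpolation=cv2.INTER_CUBIC));print(n,u,v)
cv2.imwrite('pics/c1.png',np.hstack(C))
E
```

```text
[ 460.70723257 -303.39181619  141.98758893] 0.41045519052362434 29.999800343066454Traceback (most recent call last):
  File "<stdin>", line 7, in <module>
    return _quantile_unchecked(
        a, q, axis, out, overwrite_input, method, keepdims, weights)
    return _ureduce(a,
                    func=_quantile_ureduce_func,
    ...<5 lines>...
                    overwrite_input=overwrite_input,
                    method=method)
    r = func(a, **kwargs)
    result = _quantile(arr,
                       quantiles=q,
    ...<2 lines>...
                       out=out,
                       weights=wgt)
    slices_having_nans = np.isnan(arr[-1, ...])
                                  ~~~^^^^^^^^^
IndexError: index -1 is out of bounds for axis 0 with size 0
```

```bash
cat >> look.py <<'E'
def proj(n,q):
    p=env.camera_params(n);c=np.array(p['camera_from_world'])@np.r_[q,1];k=np.array(p['mtx'])@c[:3];return k[:2]/k[2]
E
python3 - <<'E'
from look import *
e=np.array([460.85,-303.46,141.7])
grab('scene','scene1');C=[]
for n in('top','scene'):
    u,v=proj(n,e-[0,0,10]).astype(int);i=cv2.imread(f'pics/{n}1.png')[v-25:v+25,u-33:u+33];C.append(cv2.resize(i,(396,300),interpolation=cv2.INTER_CUBIC));print(n,u,v)
cv2.imwrite('pics/c1.png',np.hstack(C))
E
```

```text
top 389 203
scene 343 250
```

View pics/c1.png

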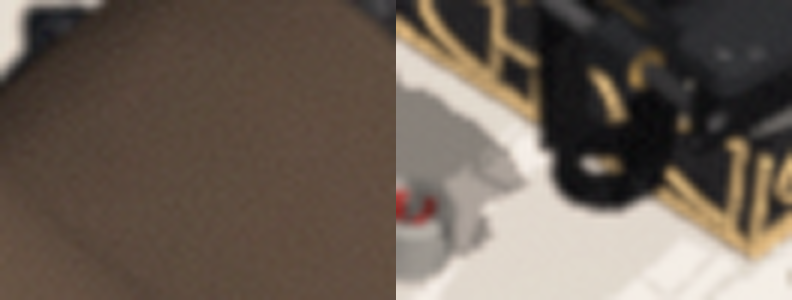

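```bash
python3 - <<'E'
from look import *
c=np.array([460.85,-303.46,0]);t=np.linspace(0,2*np.pi,360)
def circ(r,z,c=c): return np.array([proj('scene',[c[0]+r*np.cos(a),c[1]+r*np.sin(a),z]) for a in t])
q=circ(20,120.);print('pred bottom row',q[:,1].max(),'at',q[q[:,1].argmax(),0],'left col',min(q[:,0].min(),circ(20,136)[:,0].min()))
im=cv2.cvtColor(cv2.imread('pics/scene1.png'),cv2.COLOR_BGR2GRAY)
for v in range(246,264): print(v,im[v,330:360])
print('mm->px',proj('scene',c+[10,0,120])-proj('scene',c+[0,0,120]),proj('scene',c+[0,10,120])-proj('scene',c+[0,0,120]))
# bore visible: lower rim at z120 near, top rim z136 
b=circ(12,120);B=circ(12,136);print('bore bottom',b.min(0),b.max(0),'bore top',B.min(0),B.max(0))
E
```

```text
pred bottom row 259.6559930174492 at 343.800499834799 left col 334.56599196624586
246 [224 216 202 149  73  27  21  17  20  21  21  23  22  21  20  24  26  22
  15  17  14  14  10  16  12  17  37  82  74  35]
247 [225 227 219 169  88  30  22  20  20  20  22  21  19  18  18  19  19  15
  18  13  15  16  11  14  13  14  24  40  38  26]
248 [233 236 229 175  87  32  24  21  22  22  20  17  15  18  19  18  19  11
  14  13  11   9  17  15  13  13  24  33  27  34]
249 [237 238 235 190 108  65  39  25  20  22  15  18  20  19  15  16  18  14
  15   9  13  15  12  13  14  17  25  32  30  32]
250 [236 237 236 219 182 135  72  28  21  23  23  38  46  39  34  34  26  19
  11  13  14  14  12  15  16  17  31  35  34  28]
251 [230 237 237 236 227 177  90  30  20  24  47 100 119 104  89  88  67  33
  17  11  15  15  17  17  18  24  32  34  37  35]
252 [218 236 235 231 222 169  85  27  22  26  56 122 159 152 130 119  94  55
  19  12  14  17  16  19  25  49  52  35  37  37]
253 [202 228 227 220 213 160  74  24  21  18  29  68 113 130 108  87  77  52
  24  16  18  21  21  20  46 110 111  67  40  34]
25
[... 759 characters left out ...]

260 [216 216 217 216 217 217 217 217 215 212 210 197 176 163 157 159 158 164
 192 210 215 217 216 216 211 197 172 158 160 153]
261 [217 217 217 217 217 217 216 217 217 217 217 216 213 213 213 213 212 211
 215 216 216 217 217 217 215 215 203 183 167 163]
262 [217 217 216 217 218 217 217 217 217 217 217 216 216 217 217 217 217 217
 216 217 217 216 216 216 218 217 215 214 204 185]
263 [216 217 217 216 217 216 216 218 217 216 216 217 217 218 217 217 216 216
 216 217 216 216 216 216 216 217 218 217 215 213]
mm->px [ 3.10575717 -1.59896679] [-2.79890597 -2.18669937]
bore bottom [337.91892061 250.90278804] [347.99657156 257.43442867] bore top [338.38468754 245.77610659] [348.53613389 252.27698182]
```

```bash
python3 - <<'E'
from look import *
im=cv2.imread('pics/top0.png').astype(int)
# neck + foot in top view
sub=im[195:240,195:240];b,g,r=sub[...,0],sub[...,1],sub[...,2]
brown=((r-b)>22)&(r<150)
m=cv2.morphologyEx(brown.astype(np.uint8),cv2.MORPH_OPEN,np.ones((3,3)))
cs,h=cv2.findContours(m,cv2.RETR_CCOMP,cv2.CHAIN_APPROX_NONE)
for c,hh in zip(cs,h[0]):
    if len(c)>20:
        el=cv2.fitEllipse(c);u,v=np.array(el[0])+195
        inner=hh[3]>=0
        print('inner' if inner else 'outer',len(c),np.round(el[0],2),np.round(el[1],1),[ (z,ray('top',u,v,z)[:2].round(1)) for z in((60,) if inner else (15,35))])
# spindle scene
s=cv2.cvtColor(cv2.imread('pics/scene0.png'),cv2.COLOR_BGR2GRAY)
print(proj('scene',[443,133.5,109]),proj('scene',[443,133.5,95]),proj('scene',[443,133.5,60]))
for v in range(178,202): print(v,s[v,226:252])
d=np.load('pics/top0.npy');print(proj('top',[443,133.5,109]),proj('top',[443,133.5,60]))
t=cv2.cvtColor(cv2.imread('pics/top0.png'),cv2.COLOR_BGR2GRAY)
for v in range(203,230): print(v,t[v,200:232])
E
```

```text
outer 93 [22.89 23.27] [31.5 32.4] [(15, array([444. , 133.2])), (35, array([440.4, 130.4]))]
inner 60 [20.53 21.32] [20.9 21.6] [(60, array([440.9, 133.3]))]
[237.29893955 180.61203925] [237.48566195 184.63459115] [237.94417834 194.51238825]
178 [222 222 223 222 223 223 223 222 223 222 222 223 223 222 223 223 222 223
 223 224 223 223 223 224 223 223]
179 [223 223 223 222 223 223 222 223 223 223 221 221 221 222 223 223 223 223
 223 223 223 222 223 223 223 223]
180 [222 223 223 222 222 222 223 222 223 222 213 196 192 209 222 223 224 223
 223 223 223 223 223 223 223 224]
181 [223 222 222 223 222 223 222 223 222 220 188 132 119 172 210 222 223 223
 223 224 222 223 223 224 223 223]
182 [223 223 223 223 222 223 223 223 222 218 166  95  84 120 180 215 222 222
 223 222 223 223 223 224 223 223]
183 [223 223 222 223 223 222 222 222 216 194 135  75  73  86 143 200 221 222
 222 223 223 223 224 224 223 224]
184 [222 222 223 222 222 223 223 221 196 138  79  59  64  70 111 172 212 222
 223 223 223 223 223 224 223 223]
185 [222 223 223 223 222 222 223 221 183 115  66  59  63  64  79 132 197 221
 22
[... 4807 characters left out ...]
  52  52  49  47  45  34]
225 [121  98  64  34  32  40  42  45  48  52  59  75  89  92  93  93  96  96
  96  99  87  70  53  45  47  47  49  49  47  44  40  37]
226 [124 108  75  44  26  34  39  40  45  49  50  55  62  71  79  80  78  77
  72  66  59  47  43  45  43  48  49  45  45  39  35  46]
227 [123 116  95  58  34  31  33  43  40  45  45  44  44  50  56  56  54  53
  49  44  45  39  42  43  45  50  48  49  40  39  38  58]
228 [127 123 108  77  46  32  31  35  36  40  40  41  44  43  49  42  40  42
  44  39  44  43  44  43  48  44  46  38  36  39  50  78]
229 [126 123 116  97  68  38  26  27  38  38  36  42  40  43  44  41  45  44
  43  45  41  42  43  46  43  41  42  38  31  47  75 112]
```

The scene view shows the spacer hanging level between the fingers, with its left edge at col 335.6 and its lowest point at row 259.5, within 1 px of prediction. With that small camera bias removed, the spindle axis is about (442,133.6). I'll carry the spacer there.

Emit:
drive_tool --deltas "-0.01 0.1 0.1 0;-0.018 0.4 0.05 0;-0.018 0.4 0 0;-0.018 0.4 0 0;-0.018 0.4 0 0;-0.018 0.4 0 0;-0.018 0.4 0 0;-0.018 0.4 0 0;-0.018 0.4 0 0;-0.018 0.4 0 0"

```text
t: 4.95
eef_pos: [442.4, 68.8, 156.4]
tcp_rot: [3.141, -0.001, -3.14]
ft_force: [1.4, 0.4, -0.6]
opening: 0.415
grip_force: 30.0
```

Emit:
drive_tool --deltas "-0.017 0.35 0 0;0 0.22 -0.05 0;0 0.1 -0.1 0;0 0 0 0;0 0 0 0"

```text
t: 5.37
eef_pos: [441.3, 133.3, 140.9]
tcp_rot: [-3.141, -0.002, -3.139]
ft_force: [0.1, 0.4, -0.4]
opening: 0.413
grip_force: 30.0
```

Emit:
drive_tool --deltas "0 0 -0.1 0;0 0 -0.1 0;0 0 -0.05 0;0 0 0 0"

```text
t: 5.7
eef_pos: [441.8, 132.3, 116.1]
tcp_rot: [-3.141, -0.001, 3.141]
ft_force: [-1.0, -1.3, 3.0]
opening: 0.418
grip_force: 30.0
```

```bash
python3 - <<'E'
from look import *
st=env.state();print(st['eef_pos'].round(1),st['ft_force'].round(1),st['moment'].round(2))
grab('scene','scene2');u,v=proj('scene',[442,133.6,90]).astype(int)
cv2.imwrite('pics/c2.png',cv2.resize(cv2.imread('pics/scene2.png')[v-30:v+25,u-35:u+35],None,fx=9,fy=9,interpolation=cv2.INTER_CUBIC))
E
```

```text
[441.8 132.3 116.1] [-1.  -1.3  3. ] [-0.26  0.17 -0.01]
```

View pics/c2.png

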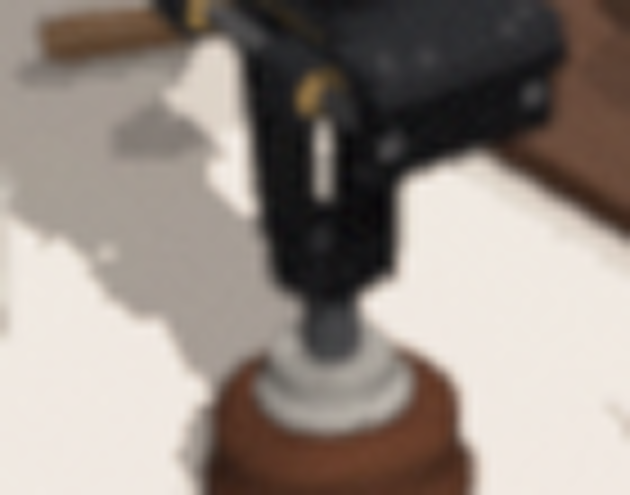

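The scene view shows the spacer threaded over the nose, just above the driver top, with the spindle column centred under it. I'll go down gently.

Emit:
drive_tool --deltas "0 0 -0.02 0;0 0 -0.02 0;0 0 -0.02 0;0 0 0 0"

```text
t: 6.08
eef_pos: [442.3, 133.3, 111.0]
tcp_rot: [3.141, 0.001, -3.141]
ft_force: [1.5, 3.2, 2.2]
opening: 0.413
grip_force: 30.0
```

Emit:
drive_tool --deltas "0 0.005 -0.03 0;0 0.005 -0.03 0;0 0 -0.03 0;0 0 0 0"

```text
t: 6.42
eef_pos: [442.0, 134.6, 101.1]
tcp_rot: [3.141, -0.0, -3.14]
ft_force: [2.0, 1.7, -1.0]
opening: 0.415
grip_force: 30.0
```

Emit:
drive_tool --deltas "0.005 0.003 -0.03 0;0.005 0.003 -0.04 0;0 0 -0.04 0;0 0 -0.04 0;0 0 -0.03 0;0 0 0 0"

```text
t: 6.92
eef_pos: [442.7, 135.1, 83.1]
tcp_rot: [-3.142, -0.001, -3.14]
ft_force: [0.0, -0.8, 0.1]
opening: 0.415
grip_force: 30.0
```

Emit:
drive_tool --deltas "0 0 -0.01 0;0 0 -0.01 0;0 0 0 0"

```text
t: 7.17
eef_pos: [442.9, 135.2, 82.6]
tcp_rot: [3.141, 0.001, -3.14]
ft_force: [-4.0, -0.2, 17.0]
opening: 0.413
grip_force: 30.0
```

Emit:
drive_tool --deltas "0 0 0 0;0 0 0 0;0 0 0 0;0 0 0 0;0 0 0 0" --gripper 0.35

```text
t: 7.58
eef_pos: [443.0, 135.1, 81.6]
tcp_rot: [3.142, -0.0, -3.14]
ft_force: [0.2, 0.2, 0.1]
opening: 0.64
grip_force: 0.0
```

Emit:
drive_tool --deltas "0 0 0.2 0;0 0 0.35 0;0 0 0.25 0;0 -0.25 0 0;0 -0.4 0 0;0 -0.4 0 0;0 -0.4 0 0;0 -0.36 0 0;0 0 0 0"

```text
t: 8.33
eef_pos: [443.2, -50.6, 161.6]
tcp_rot: [-3.141, 0.001, 3.139]
ft_force: [-0.3, 0.4, -0.2]
opening: 0.651
grip_force: 0.0
```

```bash
python3 - <<'E'
from look import *
st=env.state();print(st['eef_pos'].round(1),st['ft_force'].round(1))
for n in('top','scene'):
    im,d=grab(n,n+'3');W=pts(n,d)
    for nm,c,r0,lo,hi in(('spacer',(443,134),24,66,83),('washer',(447,-52),34,4.5,14)):
        P=W[(np.hypot(W[...,0]-c[0],W[...,1]-c[1])<r0)&(W[...,2]>lo)&(W[...,2]<hi)]
        if len(P)>5:print(n,nm,len(P),np.round(cv2.minEnclosingCircle(P[:,:2].astype(np.float32))[0],1),np.percentile(P[:,2],[5,50,95]).round(1))
    # washer by colour
    i=im.astype(int);m=((i[...,0]-i[...,2])>45).astype(np.uint8)
    u,v=proj(n,[447,-52,4]).astype(int);k=np.zeros_like(m);k[v-16:v+16,u-18:u+18]=m[v-16:v+16,u-18:u+18]
    cs,_=cv2.findContours(k,cv2.RETR_EXTERNAL,cv2.CHAIN_APPROX_NONE);c=max(cs,key=cv2.contourArea)
    el=cv2.fitEllipse(c);print(n,'washer ellipse',np.round(el,1) if 0 else el,ray(n,*el[0],5).round(1))
u,v=proj('scene',[442,133.6,80]).astype(int)
E
```

```text
[443.2 -50.6 161.6] [-0.3  0.4 -0.2]
top spacer 125 [441.4 135.4] [70.2 75.4 80.9]Traceback (most recent call last):
  File "<stdin>", line 11, in <module>
ValueError: max() iterable argument is empty
```

```bash
python3 - <<'E'
from look import *
for n in('top','scene'):
    i=cv2.imread(f'pics/{n}0.png').astype(int);m=((i[...,2]-i[...,0])>45).astype(np.uint8)
    u,v=proj(n,[447,-52,4]).astype(int);k=np.zeros_like(m);k[v-16:v+16,u-18:u+18]=m[v-16:v+16,u-18:u+18]
    cs,_=cv2.findContours(k,cv2.RETR_EXTERNAL,cv2.CHAIN_APPROX_NONE);c=max(cs,key=cv2.contourArea)
    el=cv2.fitEllipse(c);print(n,el,ray(n,*el[0],4.5).round(1))
    m=((i[...,2]-i[...,0])>50).astype(np.uint8)
    u,v=proj(n,[459,-193,28]).astype(int);k=np.zeros_like(m);k[v-12:v+12,u-12:u+12]=m[v-12:v+12,u-12:u+12]
    M=cv2.moments(k,True);print(n,'bush red',M['m00'],ray(n,M['m10']/M['m00'],M['m01']/M['m00'],28).round(1))
E
```

```text
top ((286.612548828125, 218.39288330078125), (15.797783851623535, 16.7960147857666), 94.17793273925781) [446.1 -51.4   4.5]
top bush red 9.0 [ 459.2 -194.3   28. ]
scene ((276.107177734375, 240.4912872314453), (11.255816459655762, 16.04604721069336), 90.49542999267578) [447.  -52.7   4.5]
scene bush red 18.0 [ 458.7 -193.4   28. ]
```

Emit:
drive_tool --deltas "0.018 -0.03 -0.2 0;0.018 -0.03 -0.3 0;0 0 -0.3 0;0 0 -0.2 0;0 0 0 0;0 0 0 0"

```text
t: 8.88
eef_pos: [446.2, -50.9, 61.3]
tcp_rot: [3.141, -0.002, -3.139]
ft_force: [-0.5, -0.6, 0.7]
opening: 0.652
grip_force: 0.0
```

Emit:
drive_tool --deltas "0 0 -0.15 0;0 0 -0.15 0;0 0 -0.08 0;0 0 -0.03 0;0 0 0 0;0 0 0 0"

```text
t: 9.38
eef_pos: [446.9, -51.8, 21.4]
tcp_rot: [-3.141, 0.001, -3.14]
ft_force: [-0.5, 0.3, -0.0]
opening: 0.646
grip_force: 0.0
```

Emit:
drive_tool --deltas "0 0 0 0;0 0 0 0;0 0 0 0;0 0 0 0;0 0 0 0" --gripper 1

```text
t: 9.8
eef_pos: [446.8, -51.9, 21.1]
tcp_rot: [-3.142, 0.001, -3.14]
ft_force: [-0.0, -0.6, 6.6]
opening: 0.489
grip_force: 30.0
```

Emit:
drive_tool --deltas "0 0 0.1 0;0 0 0.3 0;0 0 0.35 0;0 0 0.35 0;0 0 0.1 0;0 0 0 0;0 0 0 0"

```text
t: 10.38
eef_pos: [446.5, -51.9, 140.8]
tcp_rot: [-3.141, 0.001, -3.14]
ft_force: [0.4, 0.2, -1.6]
opening: 0.488
grip_force: 30.0
```

Emit:
drive_tool --deltas "-0.015 0.2 0.1 0;-0.02 0.4 0 0;0 0.4 0 0;0 0.4 0 0;0 0.3 0 0;0 0.17 -0.1 0;0 0 0 0;0 0 0 0"

```text
t: 11.05
eef_pos: [442.1, 135.6, 138.9]
tcp_rot: [-3.141, -0.004, -3.138]
ft_force: [-0.6, -0.5, -1.4]
opening: 0.489
grip_force: 30.0
```

```bash
python3 - <<'E'
from look import *
st=env.state();print(st['eef_pos'].round(1),st['ft_force'].round(1),st['moment'].round(2))
im,d=grab('scene','scene4');u,v=proj('scene',[442,133.6,105]).astype(int)
cv2.imwrite('pics/c4.png',cv2.resize(cv2.imread('pics/scene4.png')[v-20:v+30,u-30:u+30],None,fx=10,fy=10,interpolation=cv2.INTER_CUBIC));print(u,v)
E
```

```text
[442.1 135.6 138.9] [-0.6 -0.5 -1.4] [ 0.03  0.05 -0.04]
237 181
```

View pics/c4.png

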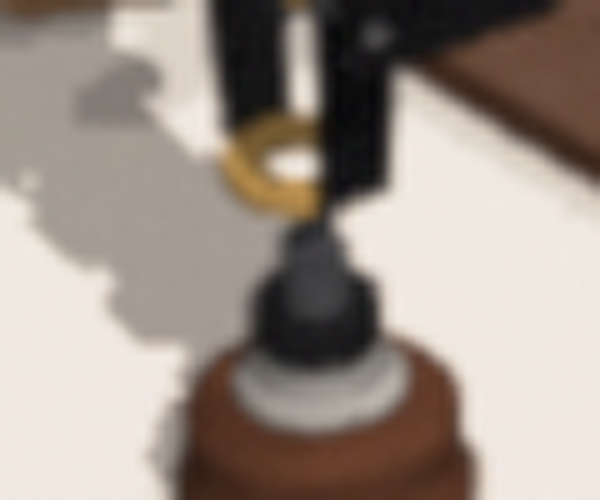

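```bash
python3 - <<'E'
from look import *
im=cv2.imread('pics/scene4.png').astype(int)
m=((im[...,2]-im[...,0])>50).astype(np.uint8);k=np.zeros_like(m);k[170:185,225:241]=m[170:185,225:241]
v,u=np.nonzero(k);print(u.min(),u.max(),v.min(),v.max());print(k[170:185,225:241])
t=np.linspace(0,2*np.pi,360);q=np.array([proj('scene',[443+24*np.cos(a),135+24*np.sin(a),120]) for a in t])
print('pred bottom rim',q.min(0),q.max(0));q=np.array([proj('scene',[443+24*np.cos(a),135+24*np.sin(a),128]) for a in t]);print('top rim',q.min(0),q.max(0))
g=cv2.cvtColor(im.astype(np.uint8),cv2.COLOR_BGR2GRAY)
for v in range(183,190):print(v,g[v,228:250])
print(proj('scene',[443,135,95]),proj('scene',[443,135,109]))
E
```

```text
229 238 173 182
[[0 0 0 0 0 0 0 0 0 0 0 0 0 0 0 0]
 [0 0 0 0 0 0 0 0 0 0 0 0 0 0 0 0]
 [0 0 0 0 0 0 0 0 0 0 0 0 0 0 0 0]
 [0 0 0 0 0 0 0 0 1 1 1 1 1 0 0 0]
 [0 0 0 0 0 0 1 1 1 1 1 1 1 0 0 0]
 [0 0 0 0 0 1 1 1 1 1 0 0 0 0 0 0]
 [0 0 0 0 1 1 1 1 0 0 0 0 0 0 0 0]
 [0 0 0 0 1 1 1 1 0 0 0 0 0 0 0 0]
 [0 0 0 0 1 1 1 1 1 0 0 0 0 0 0 0]
 [0 0 0 0 0 1 1 1 1 1 1 1 1 1 0 0]
 [0 0 0 0 0 0 1 1 1 1 1 1 1 1 0 0]
 [0 0 0 0 0 0 0 1 1 1 1 1 1 1 0 0]
 [0 0 0 0 0 0 0 0 0 0 1 1 1 0 0 0]
 [0 0 0 0 0 0 0 0 0 0 0 0 0 0 0 0]
 [0 0 0 0 0 0 0 0 0 0 0 0 0 0 0 0]]
pred bottom rim [228.59495786 172.8331339 ] [245.13191918 181.67419081]
top rim [228.46105097 170.513574  ] [245.04729178 179.32274149]
183 [157 157 156 157 157 156 148 127  88  61  54  63 141 209 230 233 233 234
 233 234 233 234]
184 [159 158 158 158 158 155 136  95  53  46  51  62 113 183 224 233 234 234
 233 234 234 233]
185 [158 158 156 158 157 156 129  84  54  54  62  69  82 142 210 232 234 234
 233 233 234 234]
186 [157 159 157 159 157 154 128  83  63  64  64  66  74 124 202 230 233 234
 233 233 234 234]
187 [157 157 158 156 155 141 111  74  59  60  61  64  66  97 167 209 226 233
 233 234 233 234]
188 [157 158 157 156 143 109  67  52  55  63  63  64  64  64  87 138 189 223
 233 234 234 234]
189 [158 158 156 148 115  68  34  42  55  64  66  66  64  56  42  62 128 208
 231 234 233 234]
[237.2068433  184.40878391] [237.01879768 180.38756788]
```

The brass washer shows at cols 229–238, above the nose tip (about row 181); the spacer sits on the neck below. The washer is about 1 mm short in x, so I'll correct that and descend.

Emit:
drive_tool --deltas "0.01 -0.003 -0.06 0;0 0 -0.08 0;0 0 -0.06 0;0 0 -0.03 0;0 0 0 0"

```text
t: 11.52
eef_pos: [443.8, 134.3, 116.8]
tcp_rot: [-3.141, -0.002, -3.141]
ft_force: [0.9, -0.3, -1.5]
opening: 0.49
grip_force: 30.0
```

Emit:
drive_tool --deltas "0 0 -0.02 0;0 0 -0.02 0;0 0 -0.02 0;0 0 0 0"

```text
t: 11.85
eef_pos: [444.0, 134.9, 111.5]
tcp_rot: [3.142, -0.0, -3.14]
ft_force: [0.6, -0.7, -0.3]
opening: 0.487
grip_force: 30.0
```

Emit:
drive_tool --deltas "0 0 -0.03 0;0 0 -0.03 0;0 0 -0.03 0;0 0 -0.03 0;0 0 0 0"

```text
t: 12.27
eef_pos: [443.8, 134.8, 99.0]
tcp_rot: [-3.142, -0.001, -3.14]
ft_force: [-0.3, -0.6, -1.2]
opening: 0.491
grip_force: 30.0
```

Emit:
drive_tool --deltas "0 0 -0.01 0;0 0 -0.01 0;0 0 0 0"

```text
t: 12.52
eef_pos: [444.0, 134.8, 97.5]
tcp_rot: [3.142, -0.0, -3.14]
ft_force: [0.3, -0.3, 0.2]
opening: 0.488
grip_force: 30.0
```

Emit:
drive_tool --deltas "0 0 0 0;0 0 0 0;0 0 0 0;0 0 0 0;0 0 0 0" --gripper 0.35

```text
t: 12.93
eef_pos: [444.1, 134.8, 97.7]
tcp_rot: [3.141, 0.0, -3.14]
ft_force: [-0.3, 0.5, 0.4]
opening: 0.649
grip_force: 0.0
```

Emit:
drive_tool --deltas "0 0 0.2 0;0 0 0.3 0;0 -0.1 0.2 0;0.02 -0.35 0 0;0.02 -0.4 0 0;0.02 -0.4 0 0;0.02 -0.4 0 0;0.02 -0.4 0 0;0.02 -0.4 0 0;0.02 -0.4 0 0"

```text
t: 13.77
eef_pos: [457.7, -152.2, 167.8]
tcp_rot: [3.142, 0.0, -3.14]
ft_force: [0.4, 1.1, -0.1]
opening: 0.65
grip_force: 0.0
```

Emit:
drive_tool --deltas "0.008 -0.3 0 0;0 -0.13 -0.2 0;0 0 -0.2 0;0 0 0 0;0 0 0 0"

```text
t: 14.18
eef_pos: [458.4, -193.0, 127.3]
tcp_rot: [3.14, -0.002, -3.141]
ft_force: [0.0, -0.5, 0.7]
opening: 0.651
grip_force: 0.0
```

```bash
python3 - <<'E'
from look import *
st=env.state();print(st['eef_pos'].round(1),st['ft_force'].round(1))
for n in('top','scene'):
    im,d=grab(n,n+'5');W=pts(n,d)
    i=im.astype(int);br=(i[...,0]-i[...,2])>45
    P=W[(np.hypot(W[...,0]-443,W[...,1]-134)<28)&(W[...,2]>70)&(W[...,2]<95)&br]
    if len(P)>5:print(n,'washer',len(P),np.round(cv2.minEnclosingCircle(P[:,:2].astype(np.float32)),1) if 0 else cv2.minEnclosingCircle(P[:,:2].astype(np.float32)),np.percentile(P[:,2],[5,50,95]).round(1))
E
```

```text
[ 458.4 -193.   127.3] [ 0.  -0.5  0.7]
scene washer 79 ((443.10980224609375, 130.82489013671875), 23.67764663696289) [77.8 81.3 85. ]
```

Emit:
drive_tool --deltas "0 0 -0.3 0;0 0 -0.3 0;0 0 -0.2 0;0 0 -0.15 0;0 0 -0.07 0;0 0 0 0"

```text
t: 14.78
eef_pos: [459.0, -192.7, 25.4]
tcp_rot: [3.141, -0.001, -3.14]
ft_force: [-0.9, -0.3, -0.1]
opening: 0.651
grip_force: 0.0
```

Emit:
drive_tool --deltas "0 0 0 0;0 0 0 0;0 0 0 0;0 0 0 0;0 0 0 0" --gripper 1

```text
t: 15.2
eef_pos: [459.2, -193.3, 26.5]
tcp_rot: [-3.141, 0.001, -3.14]
ft_force: [-0.8, 2.1, 7.7]
opening: 0.417
grip_force: 30.0
```

Emit:
drive_tool --deltas "0 0 0.1 0;0 0 0.3 0;0 0 0.35 0;0 0 0.35 0;0 0.1 0.1 0;0 0.4 0 0;0 0.4 0 0;0 0.4 0 0;0 0.4 0 0;0 0.4 0 0"

```text
t: 16.03
eef_pos: [458.1, 18.8, 146.0]
tcp_rot: [3.141, 0.0, -3.141]
ft_force: [1.8, -0.1, -0.7]
opening: 0.418
grip_force: 30.0
```

Emit:
drive_tool --deltas "-0.05 0.4 0 0;-0.05 0.4 0 0;-0.05 0.3 0 0;0 0.08 -0.03 0;0 0 -0.03 0;0 0 0 0;0 0 0 0"

```text
t: 16.62
eef_pos: [443.8, 134.0, 139.5]
tcp_rot: [-3.141, -0.001, -3.141]
ft_force: [-0.1, 0.5, -1.1]
opening: 0.421
grip_force: 30.0
```

```bash
python3 - <<'E'
from look import *
st=env.state();e=st['eef_pos'];print(e.round(1),st['ft_force'].round(1),st['moment'].round(2))
im,d=grab('scene','scene6')
cv2.imwrite('pics/c6.png',cv2.resize(cv2.imread('pics/scene6.png')[158:208,207:267],None,fx=10,fy=10,interpolation=cv2.INTER_CUBIC))
t=np.linspace(0,2*np.pi,360)
for z in(114,142):
    q=np.array([proj('scene',[443.85+20*np.cos(a),134.84+20*np.sin(a),z]) for a in t]);print(z,q.min(0),q.max(0))
g=cv2.cvtColor(im,cv2.COLOR_RGB2GRAY)
for v in range(172,192):print(v,g[v,225:250])
E
```

```text
[443.8 134.  139.5] [-0.1  0.5 -1.1] [ 0.04 -0.    0.04]
114 [230.34842453 175.21888589] [244.09530377 182.60288027]
142 [229.89579283 167.06793796] [243.7868225  174.35813391]
172 [232 232 233 233 228 167  97 101  96  78  57  50  47  42  23  15  14  12
  10  10  52 149 215 225 219]
173 [231 234 234 233 229 172  95 100 100  87  75  65  62  45  24  12  12  11
  15  12  53 150 217 231 227]
174 [224 230 231 232 229 181 108  98 100 100  96  89  83  61  25  13  11  16
  18  18  53 149 218 232 233]
175 [193 211 215 225 229 208 143 102  96  95  95  97  95  72  35  19  19  18
  21  21  55 150 217 232 233]
176 [162 164 169 197 223 224 170 102  90  89  90  92  93  74  38  22  20  21
  17  18  61 168 223 233 234]
177 [157 158 157 166 194 207 159  99  90  88  93 104 111  86  42  22  19  18
  16  21  70 187 230 234 234]
178 [157 157 157 157 162 161 128  99 100  96 105 126 133 102  49  25  20  19
  23  27  80 192 231 233 233]
179 [158 157 158 157 157 153 125 103 110 113 124 136 140 106  47  23  21  25
  42  76 142 212 232 233 233]
180 [157 158 157 158 157 155 132 109 113 122 131 137 139 106  51  3
[... 516 characters left out ...]
  55  54  62  64  74 107 144
 168 197 220 230 233 233 233]
186 [157 157 157 157 156 155 145 131 121  96  69  63  64  64  65  65  88 130
 150 161 193 222 233 233 234]
187 [158 157 157 157 157 151 149 145 138 108  69  60  61  64  66  64  76 118
 145 153 175 209 228 233 234]
188 [156 157 157 158 155 147 140 141 135 105  67  60  61  65  65  66  76 118
 143 151 159 189 221 232 233]
189 [157 157 157 158 154 137 128 132 131 115  87  71  69  68  72  82 107 135
 150 151 156 185 221 233 234]
190 [156 158 157 157 156 136 123 130 133 129 118 104  98 101 108 121 140 152
 154 151 151 191 226 233 232]
191 [158 158 157 157 156 138 117 118 127 133 133 132 128 130 139 149 151 154
 151 144 158 209 231 234 233]
```

View pics/c6.png

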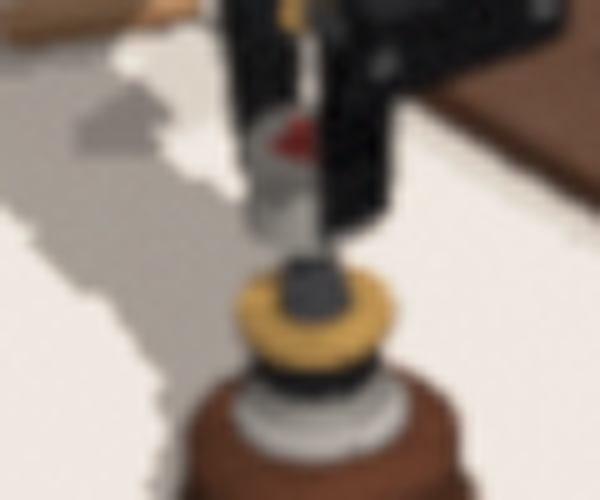

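The brass washer lies flat on the spacer. The bushing is held upright over the nose, left edge at col 231 and axis at about col 237.9, matching the prediction. I'll lower it onto the driver.

Emit:
drive_tool --deltas "0 0 -0.03 0;0 0 -0.03 0;0 0 -0.03 0;0 0 -0.03 0;0 0 0 0"

```text
t: 17.08
eef_pos: [443.7, 134.6, 127.0]
tcp_rot: [-3.142, -0.001, -3.141]
ft_force: [0.3, -0.1, -0.5]
opening: 0.42
grip_force: 30.0
```

Emit:
drive_tool --deltas "0 0 -0.02 0;0 0 -0.02 0;0 0 -0.01 0;0 0 0 0"

```text
t: 17.42
eef_pos: [443.7, 134.8, 122.4]
tcp_rot: [3.142, -0.0, -3.14]
ft_force: [-0.5, 0.9, -0.9]
opening: 0.417
grip_force: 30.0
```

Emit:
drive_tool --deltas "0 0 -0.015 0;0 0 -0.015 0;0 0 0 0"

```text
t: 17.67
eef_pos: [443.8, 134.8, 119.4]
tcp_rot: [3.142, -0.0, -3.14]
ft_force: [-0.1, -0.9, -1.1]
opening: 0.416
grip_force: 30.0
```

Emit:
drive_tool --deltas "0 0 -0.01 0;0 0 -0.01 0;0 0 0 0"

```text
t: 17.92
eef_pos: [443.8, 134.8, 117.5]
tcp_rot: [3.141, -0.0, -3.14]
ft_force: [0.3, 0.1, -1.0]
opening: 0.415
grip_force: 30.0
```

Emit:
drive_tool --deltas "0 0 -0.01 0;0 0 -0.01 0;0 0 -0.01 0;0 0 0 0"

```text
t: 18.25
eef_pos: [443.8, 134.8, 114.5]
tcp_rot: [3.142, -0.0, -3.14]
ft_force: [-0.3, 0.3, -1.1]
opening: 0.417
grip_force: 30.0
```

The bushing is already 6 mm below the driver top with no spring force, so the angle happens to fit. I'll continue down to the home height.

Emit:
drive_tool --deltas "0 0 -0.015 0;0 0 -0.015 0;0 0 -0.01 0;0 0 0 0"

```text
t: 18.58
eef_pos: [443.8, 134.8, 110.6]
tcp_rot: [3.142, -0.0, -3.14]
ft_force: [-0.3, 0.1, -0.9]
opening: 0.419
grip_force: 30.0
```

Emit:
drive_tool --deltas "0 0 -0.006 0;0 0 -0.006 0;0 0 0 0"

```text
t: 18.83
eef_pos: [443.9, 134.8, 110.5]
tcp_rot: [3.141, 0.001, -3.14]
ft_force: [-4.5, -0.1, 18.4]
opening: 0.417
grip_force: 30.0
```

Firm contact at the home height (z 110), so I'll release, retreat and check.

Emit:
drive_tool --deltas "0 0 0 0;0 0 0 0;0 0 0 0;0 0 0 0;0 0 0 0" --gripper 0.35

```text
t: 19.25
eef_pos: [443.8, 134.8, 109.3]
tcp_rot: [3.142, -0.0, -3.14]
ft_force: [0.0, -0.5, 0.2]
opening: 0.637
grip_force: 0.0
```

Emit:
drive_tool --deltas "0 0 0.1 0;0 0 0.25 0;0 0 0.3 0;0 -0.3 0.1 0;0 -0.4 0 0;0 -0.4 0 0;0 -0.4 0 0;0 -0.4 0 0;0 0 0 0;0 0 0 0"

```text
t: 20.08
eef_pos: [443.7, -56.9, 184.3]
tcp_rot: [3.141, -0.0, 3.139]
ft_force: [0.7, 0.6, -0.0]
opening: 0.648
grip_force: 0.0
```

```bash
python3 - <<'E'
from look import *
C=[]
for n in('top','scene'):
    im,d=grab(n,n+'7');W=pts(n,d)
    P=W[(np.hypot(W[...,0]-443,W[...,1]-134)<26)&(W[...,2]>95)]
    print(n,len(P),cv2.minEnclosingCircle(P[:,:2].astype(np.float32)),np.percentile(P[:,2],[5,25,50,75,95]).round(1))
    u,v=proj(n,[443,134,90]).astype(int);C.append(cv2.resize(im[v-20:v+20,u-20:u+20,::-1],(400,400),interpolation=cv2.INTER_CUBIC))
cv2.imwrite('pics/c7.png',np.hstack(C));print(proj('scene',[443.8,134.8,112]),proj('scene',[443.8,134.8,123]))
E
```

```text
top 189 ((441.6210021972656, 134.5556182861328), 19.826059341430664) [ 98.7 107.5 110.1 111.8 114.6]
scene 138 ((440.5849304199219, 132.1601104736328), 22.937013626098633) [ 97.6 102.8 107.7 110.1 112.7]
[237.24615062 179.46327283] [237.09781817 176.26770682]
```

View pics/c7.png

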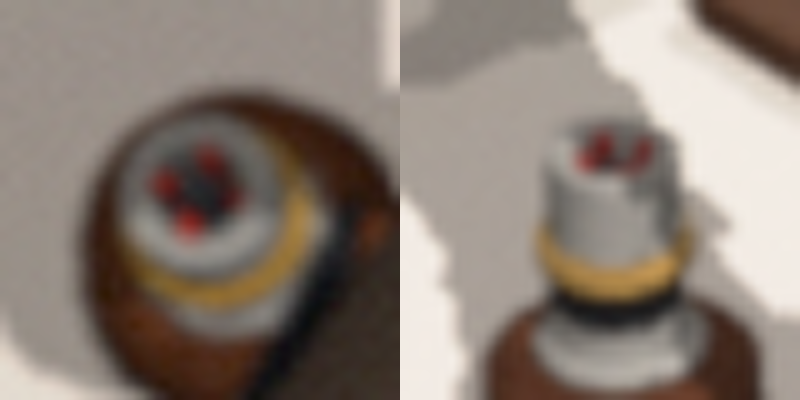

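The picture shows the bushing flush on the washer at (615,190). Its top is at about 111 mm (112 expected when home), upright, and the gripper is clear.

```bash
python3 -c "
from cell import env
print(env.job_done())"
```

```text
the job is handed in; nothing more can be done
None
```

I stacked the spacer, washer and bushing on the mill spindle and handed the job in at about 20 s. The bushing went over the driver without any turning, and the last pictures show all three home and the gripper clear; the hand-in gave no verdict.

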